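# Refit the misting valve knob and hold the mist on

### The job

The misting valve on the greenhouse bench has lost its knob. First press the one open flip cap in the sample rack fully shut so the mist cannot dilute the sample; then push the loose knob with the pointer fully home on the valve's D-shaped spindle, flat to flat (pointer towards the outlet pipe), and press it down against the spring to or near the bottom of its travel. Finish while still holding it pressed down like that - do not let go - with all three caps shut and the other things on the bench not shifted or knocked over.

Things in the scene. Friction and masses are not known exactly. Their poses are not given: they have to be found in the camera images.
- knob: Valve's loose black knob, 50-85 g, upright, bore down. Origin: centre of underside, z up. Skirt 48 mm in diameter, 6 mm high, with a pointed nose along +x; above it a round grip 36 mm in diameter, 6 to 30 mm up, white line on top towards the nose. Blind D bore from below: 18 mm deep, 18 mm in diameter, flat 5 mm from the axis on the +x side, chamfered mouth.
- knob_nose (a point): Tip of the knob's pointer nose, 34 mm along the knob's +x from its axis, 6 mm above its underside; its axes are the knob's.
- valve: Misting valve fixed to the bench: grey block 90 x 90 x 48 mm with a black round gland (58 mm in diameter, top 60 mm above the bench) and an outlet pipe 32 mm in diameter that leaves along its +x, reaching 120 mm from the axis, its collar 42 mm. Origin: centre of its underside, z up.
- stem_top (a point): Top centre of the valve's brass D spindle, 88 mm above bench, 28 above gland when up. 16 mm in diameter, one flat 4 mm from the axis facing this frame's +x (outlet pipe side), top edge chamfered 1.5 mm; does not turn. Knob home: bore's end rests on the spindle's top, underside 18 mm below this point, nose along the pipe.
- stem (a joint): Depression of the spindle, m: 0 up, 0.008 at its lower stop. A spring pushes it up with 4 N at 0 and 8 N at the stop; it rises when let go.
- rack: White tube rack fixed to the bench, 70 mm (its x) by 150 mm (its y), 58 mm tall; holds three sample tubes in a row along its y, 46 mm apart. Origin: centre of its underside, z up.
- mouth_a (a point): Top centre of a sample tube (34 mm collar), 106 mm above the bench, fixed in the rack; axes as the rack's. Its flip cap is hinged 18 mm along +x from here at the same height; shut, it lies over this point as a disc 34 mm in diameter, 7 mm thick, with a thumb tab to 41 mm from the hinge on the -x side.
- cap_a (a joint): Angle of that tube's flip cap, rad: 0 shut, about 1.6 standing straight up over its hinge, 2.2 fully back. It stays where it is left (friction 0.012 N m) and has no latch.
- mouth_b (a point): Top centre of a sample tube (34 mm collar), 106 mm above the bench, fixed in the rack; axes as the rack's. Its flip cap is hinged 18 mm along +x from here at the same height; shut, it lies over this point as a disc 34 mm in diameter, 7 mm thick, with a thumb tab to 41 mm from the hinge on the -x side.
- cap_b (a joint): Angle of that tube's flip cap, rad: 0 shut, about 1.6 standing straight up over its hinge, 2.2 fully back. It stays where it is left (friction 0.012 N m) and has no latch.
- mouth_c (a point): Top centre of a sample tube (34 mm collar), 106 mm above the bench, fixed in the rack; axes as the rack's. Its flip cap is hinged 18 mm along +x from here at the same height; shut, it lies over this point as a disc 34 mm in diameter, 7 mm thick, with a thumb tab to 41 mm from the hinge on the -x side.
- cap_c (a joint): Angle of that tube's flip cap, rad: 0 shut, about 1.6 standing straight up over its hinge, 2.2 fully back. It stays where it is left (friction 0.012 N m) and has no latch.
- seedling: Bystander: white plastic pot, 64 mm wide, 70 mm tall, with strap leaves up to 180 mm high (leaves cannot be touched). Origin: centre of its underside.
- clay_pot: Bystander: small terracotta pot, 76 mm wide, 65 mm tall. Origin: centre of its underside.
- spray_bottle: Bystander: clear round bottle with white cap, 56 mm wide, 150 mm tall. Origin: centre of its underside.
- plug: Bystander: black pipe plug, a 44 mm disc 20 mm high with a 24 mm stub on top, 30 mm in all, no bore and no pointer; not the knob. Origin: centre of its underside.
- cup: Bystander: white open cup, 48 mm wide, 50 mm tall. Origin: centre of its underside.
- coupling: Bystander: grey pipe ring, 40 mm wide, 25 mm tall. Origin: centre of its underside.
- trowel: Bystander: flat hand tool with wooden handle, 250 mm long, lying along its x. Origin: on its underside.

How it is judged:
By the outcome, as a careful person would: the job done as asked, in the order asked, and still so for the second after the job is handed in, while the arm keeps its last pose, push and grip.
It also fails if it takes over 50 s, if anything falls off the work surface, if the arm or the gripper's body presses on something with over 40 N, if the wrist force passes 120 N, or if a joint passes its speed limit or range.

### The arm

A 6-joint arm with a two-finger parallel gripper is mounted at the origin on the work surface. World frame = base frame: x ahead of the robot, y to its left, z up, the work surface at z = 0. Lengths are in m, angles in rad, forces in N, time in s.
With the tool pointing down it reaches from about 0.25 to 0.725 m from the base axis. Payload 4 kg.
Tool frame: the origin (TCP) lies between the finger pads; the fingertips stand 8 mm ahead of it and the grasp point (between the pads) lies 11 mm behind it (bot.tip_reach is the distance from the TCP to the fingertips, in m); z points along the fingers, y is the line along which they close (so a half turn about z gives the same grasp; the last joint's range is limited). The gripper opens to 85 mm and grips with 20 to 120 N. Pads are 22 mm wide; open, the fingers measure 114 mm over their backs; the gripper's body (76 mm by 85 mm) begins 54 mm behind the grasp point. The pads swing forward as they close: fully open they stand 13 mm farther back than shut.
Start: joints at [-1.243, 0.241, 0.005, 1.335, 0, 1.571], TCP at [0.161, -0.473, 0.239] pointing down, gripper open.
Joint ranges: [-2.72, 2.72], [-1.05, 1.87], [-1.09, 1.28], [-1.99, 2.15], [-1.42, 1.44], [-3.14, 3.14]. Speed limits (rad/s): [2.79, 2.79, 3.14, 3.14, 3.14, 3.14].

### API

Orientations are given as a unit quaternion [x, y, z, w].
In Python, from workcell import bot gives the robot as it stands.
- The arm moves only by the tool move_arm, never from a script. Its argument "deltas" is a list of rows, each a list of 7 numbers: the opening, from 0 (shut) to 1 (fully open), then the shift along the tool's x, y, z in mm, then the turn, a rotation vector about the tool's x, y, z in degrees. In form: [[gripper, tx, ty, tz, ax, ay, az], ...]. A call has 1 to 10 rows; each row shifts and turns the commanded pose from where the row before left it, along the tool's axes as they then stand; what a row does not reach is not made up. A row lasts 1/12 s, in which the tool goes at most 41.7 mm and 7.16 degrees, less where a joint would pass 70% of its speed; a pose out of reach is approached as far as the arm can. A call is refused whole if a number of a shift passes 41.7 or a number of a turn 7.16, either way. A call with a gripper value outside its range is refused whole. The fingers move at their own pace and stop on an object; the grip force is fixed at half the most. Time passes only in rows, so rows that do not move let the fingers close. It gives the time, the measured TCP pose, the force, the opening and the grip force at its end, in the units of the state.
- bot.get_obs(): the state, without advancing time (a new reading comes with each control period).
- bot.camera(name): name is "scene" or "top" or "wrist"; returns the picture (420x560x3 uint8, blue, green, red); there is no depth.
- bot.calibration(name): a dict with "K" (3x3 intrinsics, pixels), "position" and "orientation" of the camera in the world. Camera axes: x right, y down, z forward; pixel columns grow to the right and rows downward; lengths in m; the calibration is good to about 2 mm. A picture is of the moment at which its call begins: read the wrist's pose just before it. calibration takes no time and is no camera call; for the wrist camera it gives the pose at the moment of the call.
- bot.job_done(): hands the job in; it is judged then, once.
Trained networks look in the newest picture that a camera, given by its name, has taken for a name from the list of things; names that differ only in an ending like _2 or _b are one class to them, and where a whole thing is asked for, a point or a joint stands for the part that bears it (a point fixed in the world has none). Each returns a list of dicts, best first, with "conf" (0 to 1); they miss things now and then, are a little off and sometimes report something else, mostly with a low value. They report only what shows in the picture. A call takes as long as a camera call.
- bot.outline_of(query, camera): "pixels" (420x560 bool, what is visible of it) and "rect" ([left, top, width, height] in pixels, round what is visible of it).
The state is a dict: "clock": time; "joint_pos": joint angles; "joint_vel": joint speeds; "tau": joint torques, N m; "eef_pos": TCP position; "tool_rot": TCP orientation; "ft_force": force on the tool from outside, world axes, zero at the start; "ft_torque": the same for the moment, N m; "grip_width": finger opening in m; "grasp_force": force on a finger pad.
Only numpy, scipy, OpenCV 4.12 (cv2) and the standard library are available. Lean on these libraries where they do the work, as an engineer would, in place of code of your own. Each camera call takes 0.05 s, during which the arm holds its last target. There are 200 camera calls.

## Working session

There is one attempt and no reset: what is moved stays moved. The work goes in short steps, Python scripts to look and compute and a tool call to move; the robot and the scene stay as the last step left them, time stands still between calls to the robot, and variables do not carry over. Pictures are saved under pics/ and viewed, at most 10 in all, crops included, and the job is handed in when it is done.

Besides the shell and the picture viewer there is one more tool, called after "Emit:" as a command line: name --pt "numbers of a row" for each row, then --argument value for the rest. move_arm: Moves the arm, as the interface text tells. Its arguments: {"type":"object","properties":{"deltas":{"type":"array","items":{"type":"array","items":{"type":"number"}}}},"required":["deltas"]}

```bash
mkdir -p pics
cat > h.py <<'E'
import numpy as np, cv2
from scipy.spatial.transform import Rotation as R
from workcell import bot
def ray(cal,u,v):
    K=np.array(cal["K"]);d=np.linalg.inv(K)@[u,v,1];return np.array(cal["position"]),R.from_quat(cal["orientation"]).as_matrix()@d
def atz(cal,u,v,z):
    p,d=ray(cal,u,v);return p+d*(z-p[2])/d[2]
def proj(cal,P):
    q=R.from_quat(cal["orientation"]).as_matrix().T@(np.array(P)-np.array(cal["position"]));q=np.array(cal["K"])@q;return q[:2]/q[2]
E
python3 - <<'E'
from h import *
a=bot.camera("scene");b=bot.camera("top")
cv2.imwrite("pics/scene.png",a);cv2.imwrite("pics/top.png",b)
for c in("top","scene"):
    cal=bot.calibration(c);print(c,np.round(cal["position"],3),np.round(R.from_quat(cal["orientation"]).as_matrix(),2).tolist(),np.array(cal["K"])[0])
    for n in("knob","valve","rack","cap_a","stem_top","plug","seedling","clay_pot","spray_bottle","cup","coupling","trowel"):
        if c=="scene" and n not in("knob","valve","rack","cap_a"):continue
        for o in bot.outline_of(n,c)[:4]:
            m=o["pixels"];v,u=np.nonzero(m)
            if len(u): print(n,round(o["conf"],2),o["rect"],np.round([u.mean(),v.mean()]),np.round(atz(cal,u.mean(),v.mean(),.03)[:2],3))
print(bot.get_obs())
E
```

```text
top [ 0.432 -0.01   1.205] [[0.0, -0.99, 0.11], [-1.0, -0.0, -0.0], [0.0, -0.11, -0.99]] [407.20623319   0.         276.06407485]
knob 0.53 [245.8, 199.7, 13.9, 15.1] [253. 207.] [0.547 0.052]
valve 0.65 [247.4, 161.5, 17.0, 14.0] [257. 170.] [0.658 0.041]
valve 0.62 [307.3, 177.4, 51.9, 65.4] [336. 215.] [ 0.524 -0.187]
rack 0.77 [122.4, 201.3, 63.1, 40.3] [157. 223.] [0.502 0.328]
rack 0.59 [156.0, 216.0, 16.3, 12.6] [164. 223.] [0.5   0.309]
cap_a 0.58 [125.3, 205.4, 12.3, 6.0] [129. 208.] [0.545 0.411]
cap_a 0.45 [135.5, 213.1, 17.1, 17.0] [146. 220.] [0.509 0.362]
plug 0.59 [250.8, 163.0, 13.2, 12.3] [257. 170.] [0.657 0.04 ]
plug 0.29 [293.5, 252.0, 15.0, 13.2] [299. 259.] [ 0.398 -0.079]
seedling 0.6 [208.8, 113.4, 47.0, 45.0] [236. 139.] [0.75  0.104]
clay_pot 0.75 [190.7, 145.5, 26.9, 23.1] [205. 155.] [0.701 0.195]
spray_bottle 0.82 [259.3, 119.1, 19.8, 27.9] [268. 133.] [0.768 0.01 ]
spray_bottle 0.25 [249.5, 161.7, 15.0, 12.8] [258. 170.] [0.658 0.04 ]
cup 0.56 [186.3, 262.2, 19.2, 14.5] [194. 269.] [0.37  0.219]
cup 0.19 [259.6, 119.6, 18.1, 28.1] [268. 133.] [0.766 0.01
[... 738 characters left out ...]
_pos': array([-1.24299881e+00,  2.40563350e-01,  4.98692652e-03,  1.33518582e+00,
        2.81466229e-06,  1.57077413e+00]), 'joint_vel': array([-4.98815530e-04,  2.24156694e-04, -1.41679169e-03, -3.56050305e-04,
       -1.53368289e-03, -1.73651320e-05]), 'tau': array([-9.38970766e-05, -3.72193336e+01,  2.52695471e+01,  1.00915855e-03,
       -1.19594724e-04, -4.48398172e-07]), 'eef_pos': array([ 0.16097973, -0.47337556,  0.23931979]), 'tool_rot': array([9.86596828e-01, 1.63176896e-01, 4.16889976e-06, 1.65836615e-05]), 'ft_force': array([ 0.22231921, -0.22801093, -0.10592479]), 'ft_torque': array([ 0.01817495,  0.05981536, -0.03004983]), 'grasp_force': 0.0, 'grip_width': 0.08525922374940641}
```

Run:
```python
import cv2
b=cv2.imread("pics/top.png");cv2.imwrite("pics/topc.png",cv2.resize(b[100:310,110:390],None,fx=2.85,fy=2.85,interpolation=2))
b=cv2.imread("pics/scene.png");cv2.imwrite("pics/scc.png",cv2.resize(b[100:325,160:440],None,fx=2.66,fy=2.66,interpolation=2))
```

```text
(no output)
```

View pics/topc.png

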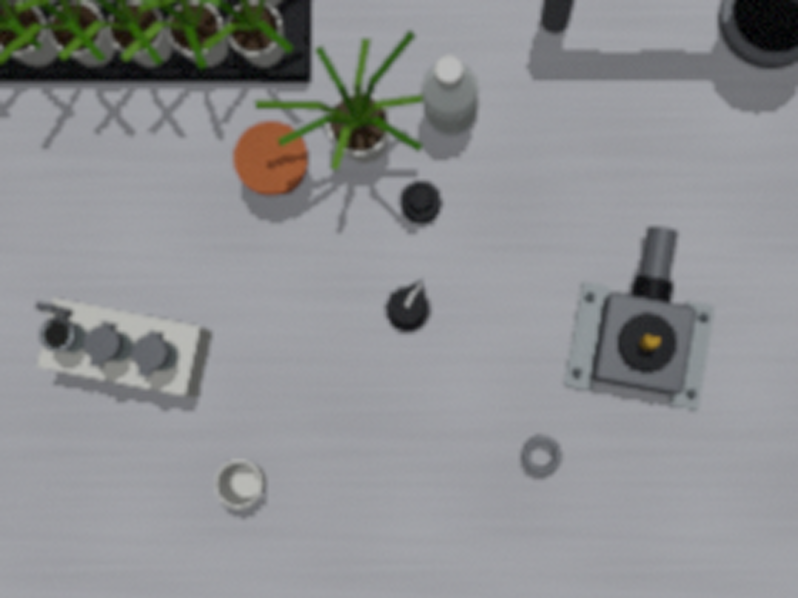

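View pics/scc.png

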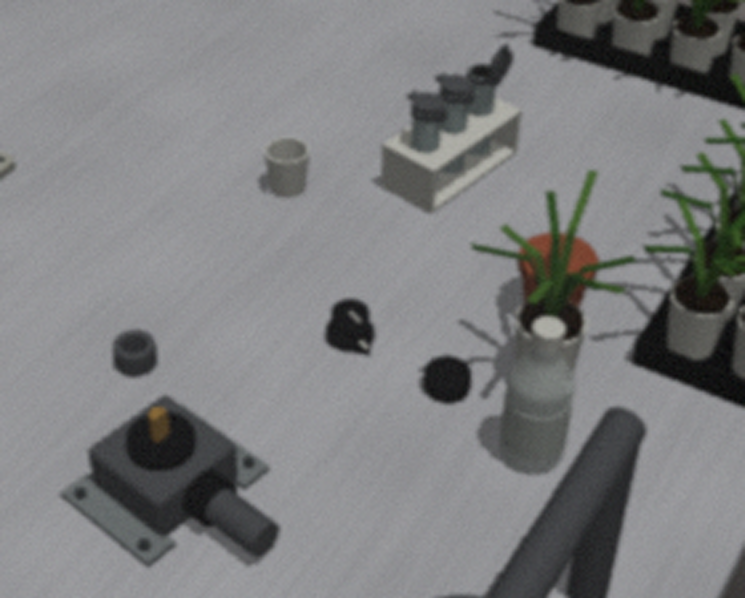

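Run:
```python
from h import *
cal=bot.calibration("top");cs=bot.calibration("scene")
f=lambda x,y,z:np.round(atz(cal,110+x/2.85,100+y/2.85,z),4)
for n,x,y,z in(("a",57,332,.106),("b",105,344,.113),("c",152,354,.113),("captip",45,305,.14),("knob",406,306,.03),("nose",422,282,.006),("knobskirt",408,310,.006),("stem",651,341,.088),("gland",647,343,.06),("pipeend",662,231,.04),("plug",421,200,.03)):
    P=f(x,y,z);print(n,P,np.round((proj(cs,P)-[160,100])*2.66))
print(f(154,354,.113)-f(57,332,.106))
cal=bot.calibration("wrist");o=bot.get_obs();T=R.from_quat(o["tool_rot"])
print("cam in tool",np.round(T.inv().apply(np.array(cal["position"])-o["eef_pos"]),4),np.round((T.inv()*R.from_quat(cal["orientation"])).as_matrix(),3).tolist(),cal["K"])
```

```text
a [0.5143 0.3805 0.106 ] [481.  73.]
b [0.5025 0.3325 0.113 ] [451.  85.]
c [0.4932 0.288  0.113 ] [422. 103.]
captip [0.5367 0.3804 0.14  ] [503.  51.]
knob [0.5469 0.0541 0.03  ] [348. 313.]
nose [0.5743 0.039  0.006 ] [365. 352.]
knobskirt [0.5451 0.0533 0.006 ] [346. 332.]
stem [ 0.5076 -0.1855  0.088 ] [155. 413.]
gland [ 0.5075 -0.1859  0.06  ] [157. 437.]
pipeend [ 0.6228 -0.206   0.04  ] [261. 527.]
plug [0.6563 0.0395 0.03  ] [444. 366.]
[-0.0211 -0.0943  0.007 ]
cam in tool [ 0.0812 -0.0003 -0.1353] [[-0.0, -0.947, -0.32], [1.0, -0.0, -0.0], [0.0, -0.32, 0.947]] [[311.47531369   0.         278.90901689]
 [  0.         311.47531369 212.45849364]
 [  0.           0.           1.        ]]
```

Emit:
move_arm --pt "0 26 -26.5 0 0 0 0" --pt "0 26 -26.5 0 0 0 0" --pt "0 26 -26.5 0 0 0 0" --pt "0 26 -26.5 0 0 0 0" --pt "0 26 -26.5 0 0 0 0" --pt "0 26 -26.5 0 0 0 0" --pt "0 26 -26.5 0 0 0 0" --pt "0 26 -26.5 0 0 0 0" --pt "0 26 -26.5 0 0 0 0" --pt "0 26 -26.5 0 0 0 0"

```text
clock: 1.73
eef_pos: [0.3222, -0.1372, 0.2397]
tool_rot: [0.987, 0.163, 0.001, 0.0]
ft_force: [1.3, -0.2, -0.3]
grip_width: -0.0001
grasp_force: 0.0
```

Emit:
move_arm --pt "0 26 -26.5 0 0 0 0" --pt "0 26 -26.5 0 0 0 0" --pt "0 26 -26.5 0 0 0 0" --pt "0 26 -26.5 0 0 0 0" --pt "0 26 -26.5 0 0 0 0" --pt "0 26 -26.5 0 0 0 0" --pt "0 26 -26.5 0 0 0 0" --pt "0 26 -26.5 0 0 0 0" --pt "0 26 -26.5 0 0 0 0" --pt "0 26 -26.5 0 0 0 0"

```text
clock: 2.57
eef_pos: [0.4877, 0.1847, 0.2394]
tool_rot: [0.984, 0.177, -0.001, -0.007]
ft_force: [1.4, -0.9, -0.1]
grip_width: -0.0
grasp_force: 0.0
```

Emit:
move_arm --pt "0 26 -26.5 0 0 0 0" --pt "0 26 -26.5 0 0 0 0" --pt "0 26 -26.5 0 0 0 0" --pt "0 20 -26.5 0 0 0 0" --pt "0 0 0 0 0 0 0"

```text
clock: 2.98
eef_pos: [0.5602, 0.2748, 0.2407]
tool_rot: [0.976, 0.214, -0.005, -0.026]
ft_force: [-0.2, -1.1, -0.2]
grip_width: 0.0001
grasp_force: 0.0
```

Run:
```python
from h import *
o=bot.get_obs();cal=bot.calibration("wrist");im=bot.camera("wrist");cv2.imwrite("pics/w1.png",im)
print(o["clock"],o["eef_pos"],o["tool_rot"],o["grip_width"])
for q in("cap_a","mouth_a"):
  for k in bot.outline_of(q,"wrist")[:4]:
    v,u=np.nonzero(k["pixels"]);print(q,k["conf"],k["rect"],u.mean(),v.mean(),atz(cal,u.mean(),v.mean(),.113))
np.save("w1.npy",np.array([cal],dtype=object),allow_pickle=True)
```

```text
2.9833 [0.56017118 0.27484409 0.24067905] [ 0.97638347  0.21446429 -0.00540154 -0.02551887] 0.0001360965848543464
cap_a 0.89 [139.3, 167.8, 40.4, 30.2] 160.25062656641603 184.28320802005013 [0.52831072 0.38378077 0.113     ]
cap_a 0.83 [181.3, 210.7, 34.5, 41.6] 198.3671875 228.49479166666666 [0.5036492  0.33859286 0.113     ]
cap_a 0.72 [222.6, 235.4, 38.1, 41.4] 239.20488721804512 255.37687969924812 [0.49506097 0.29407548 0.113     ]
cap_a 0.24 [156.8, 138.4, 137.4, 122.9] 222.91714015151516 193.6036931818182 [0.54454644 0.33014949 0.113     ]
mouth_a 0.83 [182.1, 196.2, 42.8, 57.7] 202.6689655172414 222.80062695924764 [0.51068496 0.33691832 0.113     ]
mouth_a 0.57 [140.2, 169.1, 52.3, 46.2] 163.10352673492605 190.70875995449373 [0.52379919 0.37964556 0.113     ]
mouth_a 0.56 [220.7, 221.8, 41.9, 56.8] 241.72696929238984 248.9392523364486 [0.50228656 0.29448732 0.113     ]
```

View pics/w1.png

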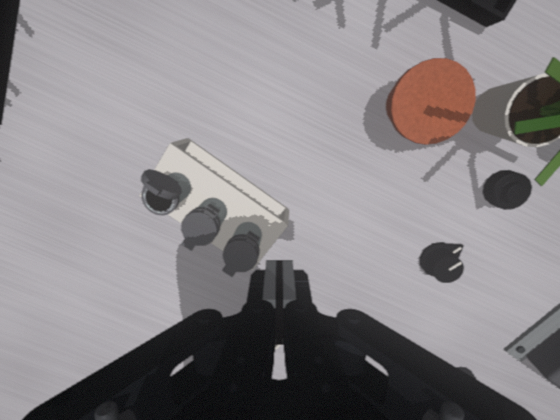

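Run:
```python
from h import *
o=bot.get_obs();print(np.round(o["joint_pos"],3),np.round(o["joint_vel"],3),o["eef_pos"],o["clock"]);T=R.from_quat(o["tool_rot"]).as_matrix();print(T.round(3))
```

```text
[0.428 0.488 0.369 1.454 0.05  3.141] [-0.012 -0.026 -0.019  0.     0.001  0.   ] [0.55784215 0.27104884 0.24161827] 3.1333
[[ 0.909  0.416 -0.023]
 [ 0.416 -0.908  0.045]
 [-0.002 -0.05  -0.999]]
```

Emit:
move_arm --pt "0 0 0 0 -2.9 0.1 0" --pt "0 0 0 0 0 0 -6.6" --pt "0 0 0 0 0 0 -6.6" --pt "0 0 0 0 0 0 -6.6" --pt "0 0 0 0 0 0 -6.6" --pt "0 0 0 0 0 0 -6.6" --pt "0 0 0 0 0 0 -6.6" --pt "0 0 0 0 0 0 -6.6" --pt "0 0 0 0 0 0 -6.4" --pt "0 0 0 0 0 0 0"

```text
clock: 3.97
eef_pos: [0.5604, 0.2642, 0.2429]
tool_rot: [0.778, 0.628, 0.001, -0.002]
ft_force: [0.6, -0.5, 0.1]
grip_width: -0.0002
grasp_force: 0.0
```

```bash
cat > to.py <<'E'
from h import *
import sys
t=np.array([float(x) for x in sys.argv[1:5]])
o=bot.get_obs();T=R.from_quat(o["tool_rot"]);M=T.as_matrix()
d=M.T@(t[:3]-o["eef_pos"])*1000
a=np.radians(t[3]);W=np.array([[np.cos(a),np.sin(a),0],[np.sin(a),-np.cos(a),0],[0,0,-1]])
print("shift",d.round(1),"norm",np.linalg.norm(d).round(),"turn",np.degrees(R.from_matrix(M.T@W).as_rotvec()).round(2),"pos",o["eef_pos"].round(4),"az",np.degrees(np.arctan2(M[1,0],M[0,0])).round(2),"F",o["ft_force"].round(1),"j",o["joint_pos"].round(2),o["clock"])
E
python3 to.py .573 .367 .24 77.2
```

```text
shift [103.1  -9.3   3.5] norm 104.0 turn [-0.12 -0.28  0.66] pos [0.5604 0.2642 0.2429] az 77.86 F [ 0.6 -0.5  0.1] j [0.44 0.48 0.37 1.45 0.01 2.22] 3.9667
```

Emit:
move_arm --pt "0 26 -2 0 0 0 0" --pt "0 26 -2 1 0 0 0.6" --pt "0 26 -2 1 0 0 0" --pt "0 25 -2 1 0 0 0" --pt "0 0 0 25 0 0 0" --pt "0 0 0 25 0 0 0" --pt "0 0 0 10 0 0 0" --pt "0 0 0 0 0 0 0"

```text
clock: 4.63
eef_pos: [0.5733, 0.3663, 0.1763]
tool_rot: [0.782, 0.623, -0.002, -0.003]
ft_force: [-0.4, 0.7, -0.4]
grip_width: -0.0001
grasp_force: 0.0
```

```bash
python3 to.py .573 .367 .136 77.2
python3 - <<'E'
from h import *
cal=bot.calibration("wrist");im=bot.camera("wrist");cv2.imwrite("pics/w2.png",im)
for q in("cap_a",):
  for k in bot.outline_of(q,"wrist")[:4]:
    v,u=np.nonzero(k["pixels"]);print(q,k["conf"],k["rect"],atz(cal,u.mean(),v.mean(),.113))
for P in([.5143,.3805,.106],[.5318,.3765,.106],[.504,.3345,.113]):print(proj(cal,P))
E
```

```text
shift [ 0.6 -0.1 40.3] norm 40.0 turn [-0.43  0.02 -0.1 ] pos [0.5733 0.3663 0.1763] az 77.1 F [-0.4  0.7 -0.4] j [0.57 0.64 0.46 1.4  0.01 2.36] 4.6333
cap_a 0.92 [206.9, 207.4, 22.3, 50.9] [0.52935852 0.37506663 0.113     ]
cap_a 0.79 [163.4, 265.6, 60.7, 41.1] [0.50278351 0.34032327 0.113     ]
[196.12228752 228.18376958]
[221.35838187 228.23701996]
[199.43368049 291.17858208]
```

View pics/w2.png

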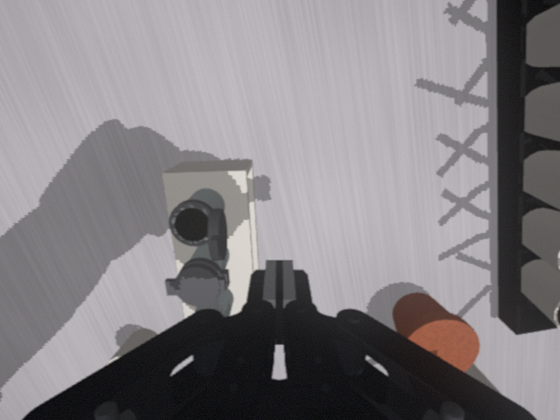

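Emit:
move_arm --pt "0 2 0 20 -0.4 0 0" --pt "0 2 0 20 0 0 0" --pt "0 0 -12 0 0 0 0" --pt "0 0 -12 0 0 0 0" --pt "0 0 -10 0 0 0 0" --pt "0 0 -10 0 0 0 0" --pt "0 0 -10 0 0 0 0" --pt "0 0 -8 3 0 0 0" --pt "0 0 -4 5 0 0 0" --pt "0 0 0 4 0 0 0"

```text
clock: 5.57
eef_pos: [0.511, 0.3874, 0.1276]
tool_rot: [0.781, 0.625, 0.004, -0.0]
ft_force: [0.2, 0.1, -0.2]
grip_width: 0.0002
grasp_force: 0.3
```

Emit:
move_arm --pt "0 0 0 2 0 0 0" --pt "0 0 0 1 0 0 0" --pt "0 0 0 0 0 0 0"

```text
clock: 5.82
eef_pos: [0.5121, 0.3865, 0.1237]
tool_rot: [0.781, 0.624, 0.003, 0.0]
ft_force: [-0.5, 0.5, -0.1]
grip_width: -0.0002
grasp_force: 0.0
```

```bash
python3 to.py .512 .3845 .121 77.2
```

```text
shift [-2.   0.3  2.7] norm 3.0 turn [ 0.23 -0.24  0.01] pos [0.5121 0.3865 0.1237] az 77.21 F [-0.5  0.5 -0.1] j [ 0.65  0.58  0.22  1.2  -0.    2.44] 5.8167
```

Emit:
move_arm --pt "0 0 0 1.5 0 0 0" --pt "0 0 0 1.5 0 0 0" --pt "0 0 0 1 0 0 0" --pt "0 0 0 0 0 0 0"

```text
clock: 6.15
eef_pos: [0.5124, 0.3868, 0.1211]
tool_rot: [0.781, 0.624, 0.004, 0.0]
ft_force: [-1.2, -0.3, 3.3]
grip_width: 0.0003
grasp_force: 1.7
```

Emit:
move_arm --pt "0 0 0 1 0 0 0" --pt "0 0 0 1 0 0 0" --pt "0 0 0 0 0 0 0"

```text
clock: 6.4
eef_pos: [0.5125, 0.3869, 0.1209]
tool_rot: [0.781, 0.624, 0.004, 0.0]
ft_force: [-4.0, -3.1, 11.2]
grip_width: 0.0002
grasp_force: 5.7
```

Emit:
move_arm --pt "0 0 0 -10 0 0 0" --pt "0 0 0 -25 0 0 0" --pt "0 0 0 -35 0 0 0" --pt "0 0 0 -30 0 0 0" --pt "1 -20 0 -10 0 0 0" --pt "1 -30 0 0 0 0 0"

```text
clock: 6.9
eef_pos: [0.5026, 0.3405, 0.2323]
tool_rot: [0.78, 0.625, 0.008, 0.0]
ft_force: [0.6, -0.6, 0.3]
grip_width: 0.0232
grasp_force: 0.0
```

```bash
python3 to.py .545 .053 .2 60
python3 - <<'E'
from h import *
im=bot.camera("wrist")
cal=bot.calibration("wrist")
c=[proj(cal,P) for P in([.512,.3845,.106],[.50,.2935,.113])]
print(c)
x,y=map(int,c[0]);x0=max(x-90,0);y0=max(y-80,0)
cv2.imwrite("pics/w3.png",cv2.resize(im[y0:y0+160,x0:x0+180],None,fx=3,fy=3,interpolation=2))
E
```

```text
shift [-271.7  103.8   30.1] norm 292.0 turn [ 0.51 -0.78 17.39] pos [0.5026 0.3405 0.2323] az 77.4 F [ 0.6 -0.6  0.3] j [0.6  0.45 0.28 1.39 0.   2.39] 6.9
[array([280.38705095, 144.69773177]), array([289.95926763, 249.87945686])]
```

View pics/w3.png

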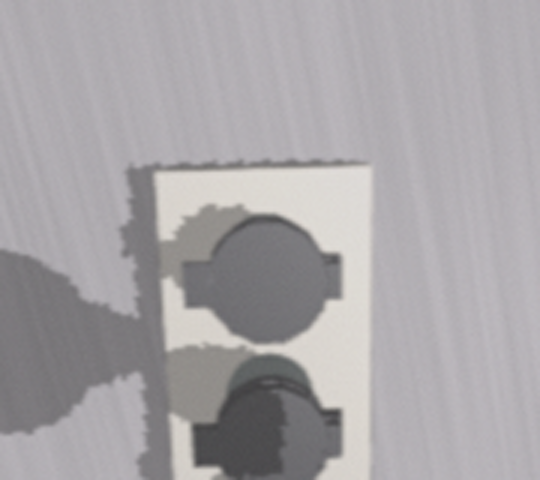

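Emit:
move_arm --pt "1 -34 13 2 0 0 0" --pt "1 -34 13 4 0 0 0" --pt "1 -34 13 4 0 0 0" --pt "1 -34 13 4 0 0 0" --pt "1 -34 13 4 0 0 0" --pt "1 -34 13 4 0 0 0" --pt "1 -34 13 4 0 0 0" --pt "1 -34 13 4 0.5 -0.8 5.8" --pt "1 0 0 0 0 0 5.8" --pt "1 0 0 0 0 0 5.8"

```text
clock: 7.78
eef_pos: [0.5421, 0.0469, 0.1968]
tool_rot: [0.869, 0.494, -0.005, 0.001]
ft_force: [-0.1, -0.2, -0.3]
grip_width: 0.0853
grasp_force: 0.0
```

Emit:
move_arm --pt "1 0 0 0 0 0 0" --pt "1 0 0 0 0 0 0"

```text
clock: 7.95
eef_pos: [0.542, 0.0493, 0.1972]
tool_rot: [0.866, 0.5, -0.005, 0.001]
ft_force: [0.0, -0.5, 0.4]
grip_width: 0.0855
grasp_force: 0.0
```

```bash
python3 to.py .545 .053 .2 60
python3 - <<'E'
from h import *
cal=bot.calibration("wrist");im=bot.camera("wrist")
c=[proj(cal,P) for P in([.546,.054,.03],[.574,.039,.006],[.5076,-.1855,.088])]
print(c)
for q in("knob","stem_top","valve"):
  for k in bot.outline_of(q,"wrist")[:3]:
    v,u=np.nonzero(k["pixels"]);print(q,k["conf"],k["rect"],atz(cal,u.mean(),v.mean(),.02 if q=="knob" else .088))
x,y=map(int,c[0]);x0=max(x-90,0);y0=max(y-80,0);print(x0,y0)
cv2.imwrite("pics/w4f.png",im)
cv2.imwrite("pics/w4.png",cv2.resize(im[y0:y0+160,x0:x0+180],None,fx=4,fy=3.75,interpolation=2))
import pickle;pickle.dump(cal,open("w4.pkl","wb"))
E
```

```text
shift [ 4.7  0.8 -2.8] norm 6.0 turn [-0.13  0.55 -0.05] pos [0.542  0.0493 0.1972] az 59.95 F [ 0.  -0.5  0.4] j [ 0.09  0.35  0.05  1.28 -0.01  2.19] 7.95
[array([281.60014885, 185.61200481]), array([311.21172741, 179.09992101]), array([363.21261982, 407.23579833])]
knob 0.67 [260.0, 157.6, 51.5, 45.9] [0.54852193 0.05775308 0.02      ]
stem_top 0.48 [349.4, 381.8, 12.2, 8.9] [ 0.51414179 -0.154186    0.088     ]
valve 0.9 [290.7, 296.7, 161.9, 94.1] [ 0.52625438 -0.0967696   0.088     ]
191 105
```

View pics/w4.png

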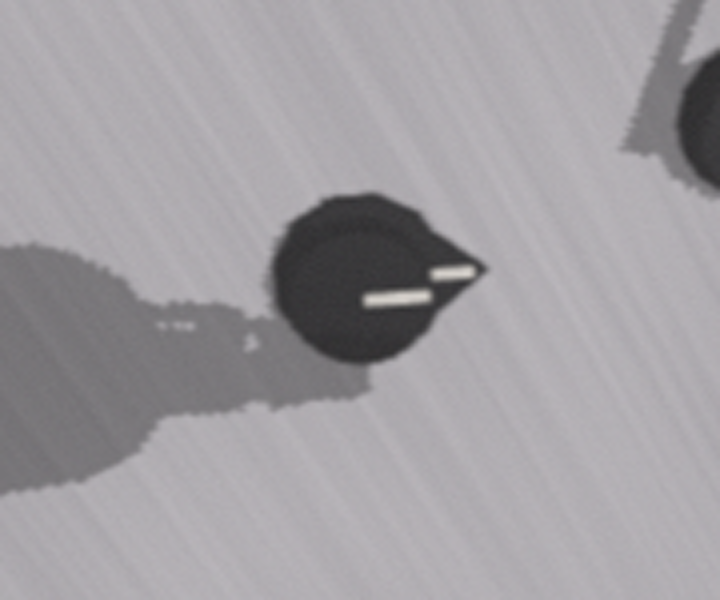

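```bash
python3 - <<'E'
from h import *
import pickle;cal=pickle.load(open("w4.pkl","rb"))
f=lambda x,y,z:atz(cal,191+x/4,105+y/3.75,z)
g=f(362,296,.03);n=f(487,269,.006);a=f(365,300,.03);b=f(430,295,.03);s1=f(434,275,.006);s2=f(475,271,.006);L=f(273,278,.003);Tt=f(360,193,.003)
for k in(g,n,a,b,L,Tt):print(k.round(4))
ang=lambda d:np.degrees(np.arctan2(d[1],d[0]))
print(ang(n-g),ang(b-a),ang(s2-s1),np.linalg.norm((n-g)[:2]))
E
python3 to.py .548 .055 .02 60
```

```text
[0.5468 0.0555 0.03  ]
[0.5766 0.0405 0.006 ]
[0.5469 0.0542 0.03  ]
[0.5615 0.0473 0.03  ]
[0.5254 0.0662 0.003 ]
[0.5579 0.0756 0.003 ]
-26.803936262436306 -25.20986109252621 -23.95889857904832 0.033455699089071186
shift [  9.    3.2 177.3] norm 178.0 turn [-0.11  0.55 -0.04] pos [0.5419 0.0501 0.1974] az 59.96 F [-0.4 -0.5  0.2] j [ 0.1   0.35  0.05  1.27 -0.01  2.19] 8.15
```

Emit:
move_arm --pt "1 7 2 30 0 0.5 0" --pt "1 0 0 35 0 0 0" --pt "1 0 0 35 0 0 0" --pt "1 0 0 35 0 0 0" --pt "1 0 0 20 0 0 0" --pt "1 0 0 5 0 0 0" --pt "1 0 0 0 0 0 0"

```text
clock: 8.73
eef_pos: [0.5452, 0.0547, 0.0356]
tool_rot: [0.866, 0.499, -0.003, -0.001]
ft_force: [0.4, 0.1, 0.0]
grip_width: 0.0857
grasp_force: 0.0
```

```bash
python3 to.py .547 .055 .016 60;python3 -c "
from workcell import bot;print(bot.tip_reach)"
```

```text
shift [ 1.2  1.5 19.6] norm 20.0 turn [-0.3   0.18 -0.1 ] pos [0.5452 0.0547 0.0356] az 59.9 F [0.4 0.1 0. ] j [ 0.1   0.51 -0.17  0.9   0.    2.2 ] 8.7333
0.008
```

Emit:
move_arm --pt "1 1 1.5 12 0 0 0" --pt "1 0 0 7.5 0 0 0" --pt "1 0 0 0 0 0 0" --pt "0 0 0 0 0 0 0" --pt "0 0 0 0 0 0 0" --pt "0 0 0 0 0 0 0" --pt "0 0 0 0 0 0 0" --pt "0 0 0 0 0 0 0"

```text
clock: 9.4
eef_pos: [0.5492, 0.0546, 0.0187]
tool_rot: [0.867, 0.499, 0.0, -0.0]
ft_force: [-0.2, 0.2, 4.6]
grip_width: 0.0339
grasp_force: 60.1
```

Emit:
move_arm --pt "0 0 0 -8 0 0 0" --pt "0 0 0 -20 0 0 0" --pt "0 0 0 -35 0 0 0" --pt "0 0 0 -38 0 0 0" --pt "0 0 0 -38 0 0 0" --pt "0 0 0 -38 0 0 0" --pt "0 0 0 0 0 0 -5.3" --pt "0 0 0 0 0 0 -5.3" --pt "0 0 0 0 0 0 -5.4" --pt "0 0 0 0 0 0 0"

```text
clock: 10.23
eef_pos: [0.5487, 0.0544, 0.1956]
tool_rot: [0.788, 0.615, -0.0, -0.001]
ft_force: [-0.4, 0.3, -1.2]
grip_width: 0.0334
grasp_force: 59.8
```

```bash
python3 to.py .42 -.155 .2 76
```

```text
shift [-234.5  -73.9   -4.3] norm 246.0 turn [-0.08 -0.   -0.09] pos [0.5487 0.0544 0.1956] az 75.91 F [-0.4  0.3 -1.2] j [0.1  0.36 0.06 1.27 0.   1.92] 10.2333
```

Emit:
move_arm --pt "0 -30 -9 0 0 0 0" --pt "0 -34 -11 0 0 0 0" --pt "0 -34 -11 -1 0 0 0" --pt "0 -34 -11 -1 0 0 0" --pt "0 -34 -11 -1 0 0 0" --pt "0 -34 -11 -1 0 0 0" --pt "0 -34 -10 0 0 0 0" --pt "0 0 0 0 0 0 0" --pt "0 0 0 0 0 0 0"

```text
clock: 10.98
eef_pos: [0.4188, -0.1556, 0.1992]
tool_rot: [0.791, 0.612, -0.001, -0.001]
ft_force: [-0.0, 0.5, -1.4]
grip_width: 0.034
grasp_force: 59.8
```

```bash
python3 to.py .5076 -.1855 .2 76
python3 - <<'E'
from h import *
cal=bot.calibration("wrist");im=bot.camera("wrist")
for P in([.5076,-.1855,.088],[.6228,-.206,.04]):print(proj(cal,P))
for q in("knob","stem_top","valve"):
  for k in bot.outline_of(q,"wrist")[:3]:
    v,u=np.nonzero(k["pixels"]);print(q,k["conf"],k["rect"],atz(cal,u.mean(),v.mean(),.088))
cv2.imwrite("pics/w5f.png",im)
cv2.imwrite("pics/w5.png",cv2.resize(im[150:390,220:540],None,fx=2.5,fy=2.5,interpolation=2))
import pickle;pickle.dump((cal,bot.get_obs()),open("w5.pkl","wb"))
E
```

```text
shift [-6.6 93.5 -1. ] norm 94.0 turn [-0.12 -0.   -0.53] pos [ 0.4188 -0.1556  0.1992] az 75.47 F [-0.   0.5 -1.4] j [-0.36  0.16 -0.2   1.21 -0.    1.47] 10.9833
[391.99521787 218.54455836]
[495.81687966 193.22446849]
knob 0.58 [235.3, 225.6, 108.2, 103.5] [ 0.40323437 -0.21481859  0.088     ]
stem_top 0.64 [376.0, 202.1, 22.2, 23.5] [ 0.50289299 -0.17931389  0.088     ]
valve 0.59 [315.6, 124.5, 189.2, 127.3] [ 0.50655477 -0.15814529  0.088     ]
```

View pics/w5.png

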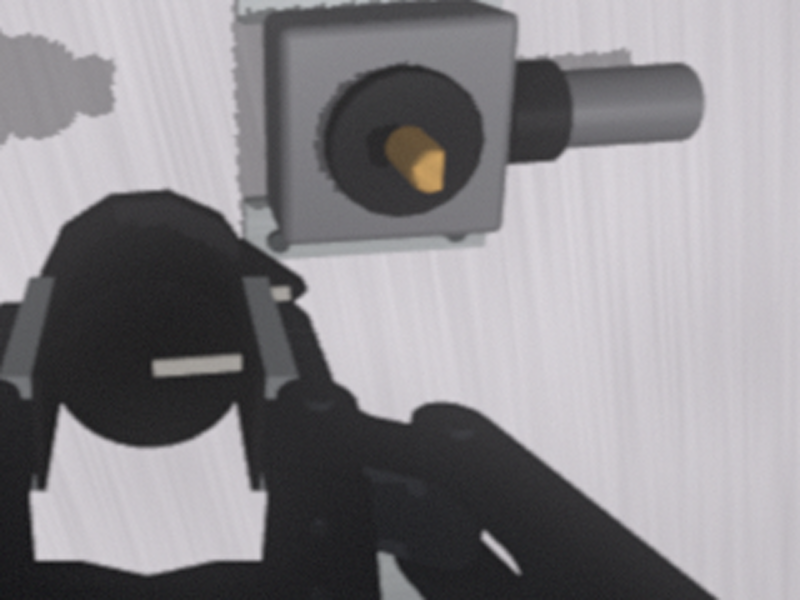

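Run:
```python
from h import *
import pickle
from scipy.optimize import least_squares
cal,o=pickle.load(open("w5.pkl","rb"))
f=lambda x,y,z:atz(cal,220+x/2.5,150+y/2.5,z)
ang=lambda d:np.degrees(np.arctan2(d[1],d[0]))
M=R.from_quat(o["tool_rot"]).as_matrix()
for z in(.208,.2105,.213):
    P=np.array([f(*p,z)[:2] for p in((62,405),(90,430),(120,443),(150,447),(180,443),(210,430),(238,403))])
    s=least_squares(lambda c:np.linalg.norm(P-c,axis=1)-.018,o["eef_pos"][:2])
    a,b=f(152,370,z),f(242,361,z);n=f(304,290,z-.024)
    c=np.r_[s.x,z]
    print(z,"centre",s.x.round(4),"res",np.abs(s.fun).max().round(4),"in tool",(M.T@(c-o["eef_pos"])*1000).round(1),"line",ang(b-a).round(1),"len",np.linalg.norm(b-a).round(4),"a-c",(a-c).round(4),"nose",ang(n-c).round(1),np.linalg.norm((n-c)[:2]).round(4))
print("stem",f(430,172,.088), "pipe axis",ang(f(690,63,.04)-f(570,70,.04)),ang(f(690,138,.04)-f(570,145,.04)), "block edge", ang(f(500,230,.048)-f(290,242,.048)),"flat",ang(f(442,192,.088)-f(444,152,.088))+90)
p=f(690,101,.05);print("pipe end dir",ang(p-np.array([.5076,-.1855,0])))
```

```text
0.208 centre [ 0.4171 -0.1585] res 0.0007 in tool [-5.7 -1.9 -9. ] line -7.8 len 0.0171 a-c [ 0.0004 -0.0003  0.    ] nose -8.0 0.0337
0.2105 centre [ 0.4176 -0.1565] res 0.0005 in tool [ -3.6  -1.9 -11.5] line -7.8 len 0.0167 a-c [ 0.0003 -0.0007  0.    ] nose -9.2 0.033
0.213 centre [ 0.4181 -0.1544] res 0.0003 in tool [ -1.5  -1.9 -14. ] line -7.8 len 0.0164 a-c [ 0.0002 -0.0011  0.    ] nose -10.5 0.0324
stem [ 0.50757228 -0.18572854  0.088     ] pipe axis -11.07767738348745 -10.953715475241323 block edge -10.886100313692728 flat -10.27545518524532
pipe end dir -6.951568034671301
```

Emit:
move_arm --pt "0 -1.5 24 0 0 0 0" --pt "0 -1.5 24 0 0 0 0" --pt "0 -1.5 24 0 0 0 0" --pt "0 0 22.4 0 0 0 2.5" --pt "0 0 0 25 0 0 0" --pt "0 0 0 25 0 0 0" --pt "0 0 0 20 0 0 0" --pt "0 0 0 8 0 0 0" --pt "0 0 0 0 0 0 0" --pt "0 0 0 0 0 0 0"

```text
clock: 12.02
eef_pos: [0.5105, -0.1809, 0.1209]
tool_rot: [0.802, 0.598, -0.001, -0.001]
ft_force: [0.5, 0.2, -1.2]
grip_width: 0.0333
grasp_force: 60.0
```

```bash
python3 to.py .5094 -.1837 .12 73.4
python3 - <<'E'
from h import *
cal=bot.calibration("wrist");im=bot.camera("wrist");s=bot.camera("scene")
cs=bot.calibration("scene");x,y=map(int,proj(cs,[.5076,-.1855,.09]))
A=cv2.resize(s[y-50:y+50,x-65:x+65],(520,400),interpolation=2);B=cv2.resize(im[100:380,200:480],(400,400))
cv2.imwrite("pics/w6.png",cv2.resize(np.hstack([A,B[:,60:340]]),None,fx=1,fy=1))
cv2.imwrite("pics/w6f.png",im)
E
```

```text
shift [-3.  -0.3  0.9] norm 3.0 turn [-0.15  0.01  0.01] pos [ 0.5105 -0.1809  0.1209] az 73.41 F [ 0.5  0.2 -1.2] j [-0.34  0.4  -0.09  1.08 -0.    1.52] 12.0167
```

View pics/w6.png

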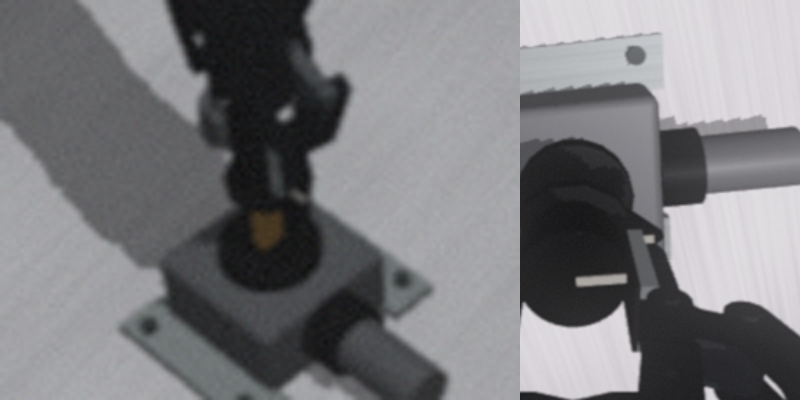

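```bash
python3 - <<'E'
from h import *
from scipy.optimize import least_squares
cal=bot.calibration("wrist");o=bot.get_obs();s=400/280
f=lambda x,y,z:atz(cal,200+(60+x-520)/s,100+y/s,z)
ang=lambda d:np.degrees(np.arctan2(d[1],d[0]))
z=.1307
P=np.array([f(*p,z)[:2] for p in((545,317),(560,324),(575,326.5),(590,324),(605,317))])
q=least_squares(lambda c:np.linalg.norm(P-c,axis=1)-.018,o["eef_pos"][:2]);print("centre",q.x.round(4),np.abs(q.fun).max(),"line",f(576,282,z).round(4),ang(f(627,278,z)-f(576,282,z)))
print("pipe",ang(f(800,128,.045)-f(706,135,.045)),ang(f(800,184,.035)-f(706,202,.035)),"block edge",f(660,100,.048),"gland ctr from rim", o["eef_pos"])
G=np.array([f(*p,.06)[:2] for p in((524,170),(545,150),(576,141),(605,152),(625,172),(634,200))])
q=least_squares(lambda c:np.linalg.norm(G-c,axis=1)-.029,[.5076,-.1857]);print("gland",q.x,np.abs(q.fun).max())
cs=bot.calibration("scene")
E
python3 to.py .5094 -.1837 .12 73.4
```

```text
centre [ 0.5101 -0.1843] 0.0003544881696367387 line [ 0.5102 -0.1849  0.1307] -11.456878109750956
pipe -12.210378972906993 -4.637562871822772 block edge [ 0.56183842 -0.1534022   0.048     ] gland ctr from rim [ 0.51138181 -0.18171376  0.12229978]
gland [ 0.50915494 -0.18651708] 0.0010427646658811712
shift [-2.5 -1.3  2.3] norm 4.0 turn [ 0.04  0.03 -0.03] pos [ 0.5114 -0.1817  0.1223] az 73.37 F [ 0.7 -0.4 -1.2] j [-0.34  0.4  -0.08  1.08 -0.    1.52] 12.1167
```

Emit:
move_arm --pt "0 -2 -1.3 2 0 0 0" --pt "0 0 0 3 0 0 0" --pt "0 0 0 3 0 0 0" --pt "0 0 0 3 0 0 0" --pt "0 0 0 2 0 0 0" --pt "0 0 0 2 0 0 0" --pt "0 0 0 0 0 0 0"

```text
clock: 12.7
eef_pos: [0.5078, -0.1832, 0.1052]
tool_rot: [0.802, 0.597, -0.001, -0.001]
ft_force: [0.4, -0.7, -1.4]
grip_width: 0.0336
grasp_force: 60.0
```

Emit:
move_arm --pt "0 0 0 2 0 0 0" --pt "0 0 0 2 0 0 0" --pt "0 0 0 0 0 0 0"

```text
clock: 12.95
eef_pos: [0.5088, -0.1838, 0.1018]
tool_rot: [0.802, 0.597, -0.001, 0.0]
ft_force: [1.3, -2.2, -1.1]
grip_width: 0.0338
grasp_force: 59.9
```

Emit:
move_arm --pt "0 -0.7 0.5 2 0 0 0" --pt "0 0 0 2 0 0 0" --pt "0 0 0 2 0 0 0" --pt "0 0 0 0 0 0 0"

```text
clock: 13.28
eef_pos: [0.5088, -0.1842, 0.0955]
tool_rot: [0.802, 0.597, -0.001, -0.001]
ft_force: [2.7, -1.0, -2.4]
grip_width: 0.0334
grasp_force: 59.9
```

Emit:
move_arm --pt "0 0 1 2 0 0 0" --pt "0 0 0 2 0 0 0" --pt "0 0 0 2 0 0 0" --pt "0 0 0 0 0 0 0"

```text
clock: 13.62
eef_pos: [0.5089, -0.1842, 0.0891]
tool_rot: [0.802, 0.597, -0.001, -0.001]
ft_force: [-0.3, -0.6, -1.1]
grip_width: 0.0336
grasp_force: 59.9
```

Emit:
move_arm --pt "0 0 0 1.5 0 0 0" --pt "0 0 0 1.5 0 0 0" --pt "0 0 0 0 0 0 0"

```text
clock: 13.87
eef_pos: [0.5092, -0.1843, 0.0869]
tool_rot: [0.802, 0.597, -0.001, -0.001]
ft_force: [-2.1, -0.1, 4.4]
grip_width: 0.0338
grasp_force: 60.1
```

Emit:
move_arm --pt "0 0 0 1.5 0 0 0" --pt "0 0 0 1.5 0 0 0" --pt "0 0 0 0 0 0 0"

```text
clock: 14.12
eef_pos: [0.5092, -0.1843, 0.0838]
tool_rot: [0.802, 0.597, -0.001, -0.001]
ft_force: [-1.1, 1.8, 6.2]
grip_width: 0.0338
grasp_force: 60.2
```

Emit:
move_arm --pt "0 0 0 1.5 0 0 0" --pt "0 0 0 1 0 0 0" --pt "0 0 0 0 0 0 0"

```text
clock: 14.37
eef_pos: [0.5092, -0.1843, 0.0815]
tool_rot: [0.802, 0.597, -0.001, -0.001]
ft_force: [-2.9, 0.8, 6.4]
grip_width: 0.0337
grasp_force: 60.3
```

Emit:
move_arm --pt "0 0 0 1 0 0 0" --pt "0 0 0 0 0 0 0" --pt "0 0 0 0 0 0 0"

```text
clock: 14.62
eef_pos: [0.5092, -0.1843, 0.0807]
tool_rot: [0.802, 0.597, -0.001, -0.001]
ft_force: [-3.5, 1.0, 6.7]
grip_width: 0.0338
grasp_force: 60.8
```

Emit:
move_arm --pt "0 0 -0.5 1 0 0 0" --pt "0 0 0 0 0 0 0" --pt "0 0 0 0 0 0 0"

```text
clock: 14.87
eef_pos: [0.5093, -0.1843, 0.0806]
tool_rot: [0.802, 0.597, -0.0, -0.0]
ft_force: [-3.4, 1.3, 10.7]
grip_width: 0.0339
grasp_force: 61.2
```

Emit:
move_arm --pt "0 0 0 1 0 0 0" --pt "0 0 0 0 0 0 0" --pt "0 0 0 0 0 0 0"

```text
clock: 15.12
eef_pos: [0.5093, -0.1843, 0.0805]
tool_rot: [0.802, 0.597, -0.0, 0.0]
ft_force: [-5.1, 2.6, 16.6]
grip_width: 0.0341
grasp_force: 61.7
```

Run:
```python
from h import *
s=bot.camera("scene");A=cv2.resize(s[100:325,160:440],None,fx=2.66,fy=2.66,interpolation=2);cv2.imwrite("pics/end.png",A)
for k in bot.outline_of("cap_a","scene"):print(k["conf"],k["rect"])
```

```text
0.66 [316.0, 133.2, 7.1, 9.7]
0.56 [335.7, 119.7, 10.5, 10.6]
0.41 [325.6, 125.9, 11.4, 10.9]
```

View pics/end.png

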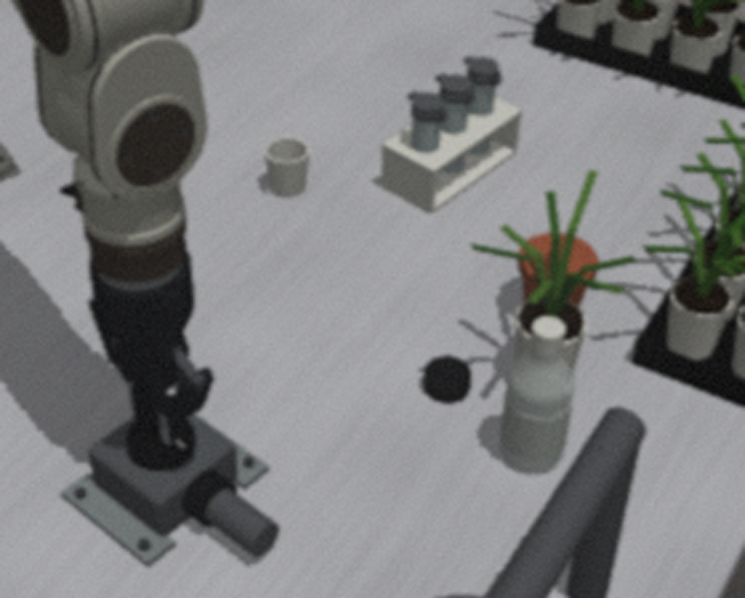

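All three caps at (428,105), (456,88) and (484,70) are shut. The knob is down on the gland at (165,440) with its nose along the pipe, and the visible bystanders have not moved.

```bash
python3 -c "
from workcell import bot;o=bot.get_obs();print(o['ft_force'],o['eef_pos']);print(bot.job_done())"
```

```text
[-5.72816887  3.2228407  15.83085755] [ 0.50931454 -0.18430581  0.08050387]
the job is handed in; nothing more can be done
None
```

The job is handed in: the open cap was pressed shut first. The knob is home on the spindle with its pointer towards the outlet pipe, and the arm is still holding it at the bottom stop with about 16 N at the wrist. All three caps are shut, and nothing visible in the last picture had moved (the coupling was hidden behind the arm and the trowel was out of frame).

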